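Take the wound bobbin off the stage post and case it

TASK

Slide the copper-wound bobbin straight up off the steel post of the focusing stage and stand it on the cork mat, letting go of it there. Now that its bore is free for a finger, take it again another way and lower it - do not drop it - into the open walnut case, keeping it roughly upright throughout. Last of all, push the empty stage along its brass slide until it is home against the stop block, and leave the lens barrel, screw tray, rear cap and eyepiece where they are.

Things in the scene. Friction and masses are not known exactly. Their poses are not given: they have to be found in the camera images.
- bobbin: Copper-wound bobbin with black end flanges: an upright ring 62 mm outside diameter, 60 mm tall, with a through bore of 40 mm (wall 11 mm); about 0.4 kg. Origin: centre of its underside, z axis along the bore, upward. It starts threaded on the stage's post, standing on the stage.
- post_top (a point): Top centre of the stage's polished steel post, 36 mm diameter, rising 66 mm from the stage's top face and ending 6 mm above the bobbin's top at the start. The stage is a brass plate 90 mm (along the slide) by 76 by 12 mm with the post at its centre; its top face is 30 mm, the post top 96 mm above the desk. Moves with the stage.
- stage (a joint): Position of the stage along its slide (m): 0 at the start (drawn out), 0.070 = home, against the stop block. Pushing the post or the stage's near end along the slide's +x (away from the robot) increases it. Sliding friction about 3 N.
- slide: Fixed brass dovetail slide, 270 mm long, 90 mm wide, 8 mm base plate with a dovetail rail on top. Origin: centre of its underside; x axis along its length, from the robot's side towards the end with the stop block.
- mat: Fixed square cork mat, 110 x 110 mm, 4 mm thick. Origin: centre of its underside.
- case: Fixed open walnut case, outside 88 (x) by 108 (y) by 67 mm tall, walls and floor 8 mm; pocket 72 (x) by 92 (y) by 59 mm deep, so the bobbin in it ends 1 mm above the rim. Fingers around the bobbin's outside do not fit in; one finger in the bore and one outside, spread along the case's y axis, do, if the bobbin is set about 10 mm towards the other end. Origin: centre of its underside.
- case_floor (a point): Centre of the pocket's floor, 8 mm above the desk.
- lens: Gunmetal lens barrel standing upright, 75 mm diameter, 112 mm tall, 0.45 kg, loose. Bystander. Origin: centre of its underside.
- tray: White porcelain screw tray, 100 x 70 x 20 mm, loose. Bystander. Origin: centre of its underside.
- rear_cap: Black plastic lens rear cap, a disc 64 mm diameter, 22 mm tall, loose. Bystander. Origin: centre of its underside.
- eyepiece: Polished aluminium viewfinder eyepiece, standing upright, 56 mm diameter at the top, 55 mm tall, loose. Bystander. Origin: centre of its underside.
- stop: Brass stop block clamped across the slide beyond the stage (fixed), 14 mm (x) by 70 by 26 mm tall. Origin: lower middle of its face towards the stage; with the stage home, its front edge meets this face and the post's axis is 45 mm before it. x axis along the slide, away from the stage.

How it is judged:
By the outcome, as a careful person would: the job done as asked, in the order asked, and still so for the second after the job is handed in, with the robot touching nothing.
It also fails if it takes over 64 s, if anything falls off the work surface, if the arm or the gripper's body presses on something with over 40 N, if the wrist force passes 120 N, or if a joint passes its speed limit or range.

ROBOT

A 6-joint arm with a two-finger parallel gripper is mounted at the origin on the work surface. World frame = base frame: x ahead of the robot, y to its left, z up, the work surface at z = 0. Lengths are in m, angles in rad, forces in N, time in s.
With the tool pointing down it reaches from about 0.425 to 0.95 m from the base axis. Payload 3.5 kg.
Tool frame: the origin (TCP) lies midway between the tips of the shut fingers; the grasp point (between the pads) lies ctrl.grasp_offset behind it (ctrl.grasp_offset is the distance from the TCP to the grasp point, in m); x points along the fingers, y is the direction in which the jaws open and shut, and the axes are right-handed (so a half turn about x gives the same grasp; the last joint's range is limited). The gripper opens to 85 mm and grips with 20 to 120 N. Pads are 22 mm wide; open, the fingers measure 114 mm over their backs; the gripper's body (76 mm by 85 mm) begins 54 mm behind the grasp point. The pads swing forward as they close: fully open they stand 13 mm farther back than shut.
Start: joints at [1.039, 0.286, 1.577, -0, 1.279, -0.15], TCP at [0.251, 0.626, 0.231] pointing down, gripper open.
Joint ranges: [-2.77, 2.77], [-0.9, 2.22], [0.21, 2.48], [-1.53, 4.67], [0.24, 2.81], [-2.84, 2.84]. Speed limits (rad/s): [2.79, 2.79, 3.14, 3.14, 3.14, 3.14].

INTERFACE

Orientations are given as a unit quaternion [x, y, z, w].
In Python, from plant import readout, read_camera, sign_off, ctrl gives the robot as it stands.
- The arm moves only by the tool drive_tool, never from a script. Its argument "steps" is a list of rows, each a list of 5 numbers: the shift along the tool's x, y, z in cm, then the turn about the tool's x in degrees, then the opening, from 0 (shut) to 1 (fully open). A call has 1 to 10 rows; each row shifts and turns the commanded pose from where the row before left it, along the tool's axes as they then stand; what a row does not reach is not made up. A row lasts 1/10 s, in which the tool goes at most 50 mm and 8.59 degrees, less where a joint would pass 70% of its speed; a pose out of reach is approached as far as the arm can. A call is refused whole if a number of a shift passes 5 or a number of a turn 8.59, either way. A call with a gripper value outside its range is refused whole. The fingers move at their own pace and stop on an object; "force" is the grip in N (left out, the last holds). Time passes only in rows, so rows that do not move let the fingers close. It gives the time, the measured TCP pose, the force and the opening at its end, in the units of the state.
- readout.get_state(): the state, without advancing time (a new reading comes with each control period).
- read_camera(name): name is "scene" or "top"; returns a dict with "frame" (420x560x3 uint8, red, green, blue), "vertical_fov" (degrees; the focal length in pixels is half the picture's height over the tangent of half this angle, whatever the lens; pixels are square), "cx", "cy" (the principal point, pixels), "eye" and "orientation" of the camera in the world. Camera axes: x right, y up, looking along -z (the intrinsics and any distortion apply to the point x, -y, -z); pixel columns grow to the right and rows downward; lengths in m; the calibration is good to about 2 mm. A picture is of the moment at which its call begins. There is no depth.
- sign_off(): hands the job in, once; it reports no verdict.
The state is a dict: "time": time; "qpos": joint angles; "dq": joint speeds; "joint_efforts": joint torques, N m; "eef_pos": TCP position; "tcp_rot": TCP orientation; "contact_force": force on the tool from outside, world axes, zero at the start; "wrist_torque": the same for the moment, N m; "opening": opening from 0.0 (shut) to 1.0 (fully open).
Only numpy, scipy, OpenCV 4.12 (cv2) and the standard library are available. Lean on these libraries where they do the work, as an engineer would, in place of code of your own. Each camera call takes 0.05 s, during which the arm holds its last target. There are 200 camera calls.

## Working session

There is one attempt and no reset: what is moved stays moved. The work goes in short steps, Python scripts to look and compute and a tool call to move; the robot and the scene stay as the last step left them, time stands still between calls to the robot, and variables do not carry over. Pictures are saved under pics/ and viewed, about 8 in all and at most 12, crops included, and the job is handed in when it is done.

Besides the shell and the picture viewer there is one more tool, called after "Call:" as name(argument=value, ...), one argument or row to a line, values as JSON. drive_tool: Moves the arm, as the interface text tells. Its arguments: {"type":"object","properties":{"steps":{"type":"array","items":{"type":"array","items":{"type":"number"}}},"force":{"type":"number"}},"required":["steps"]}

```bash
ls; mkdir -p pics
python3 - <<'E'
from plant import readout, read_camera, ctrl
import cv2,json
print(readout.get_state(), ctrl.grasp_offset)
for n in("scene","top"):
    c=read_camera(n); cv2.imwrite(f"pics/{n}0.png",c["frame"][:,:,::-1]); print(n,{k:v for k,v in c.items() if k!="frame"})
E
```

```text
pics
{'time': 0.0, 'qpos': array([ 1.03900153e+00,  2.87184813e-01,  1.57817232e+00,  1.81072314e-05,
        1.27857416e+00, -1.50024881e-01]), 'dq': array([-0.00141138, -0.00024766, -0.00117288,  0.00074346,  0.00017477,
        0.00124454]), 'joint_efforts': array([-8.31478301e-04, -4.05958486e+01, -2.92638713e+01, -9.15791679e-05,
        5.59799111e-03,  1.69605164e-05]), 'eef_pos': array([0.2511321 , 0.62584598, 0.22993693]), 'tcp_rot': array([ 0.13338238,  0.6945448 , -0.13493678,  0.69398035]), 'contact_force': array([ 0.61473077, -0.30999362, -0.35004005]), 'wrist_torque': array([-0.00097062,  0.04259635,  0.0082865 ]), 'opening': 0.9975515585287191} 0.0187
scene {'vertical_fov': 42.396677806260506, 'cx': 281.603559502684, 'cy': 201.21369840548616, 'eye': array([ 1.25597746, -0.04817502,  1.0952017 ]), 'orientation': array([0.21852358, 0.21241057, 0.64966607, 0.69646478])}
top {'vertical_fov': 50.65854148457738, 'cx': 277.85864570727716, 'cy': 218.4502340759381, 'eye': array([0.44739474, 0.01703291, 0.90647069]), 'orientation': array([ 0.02555112, -0.05398162, -0.69546284,  0.71607581])}
```

View pics/top0.png

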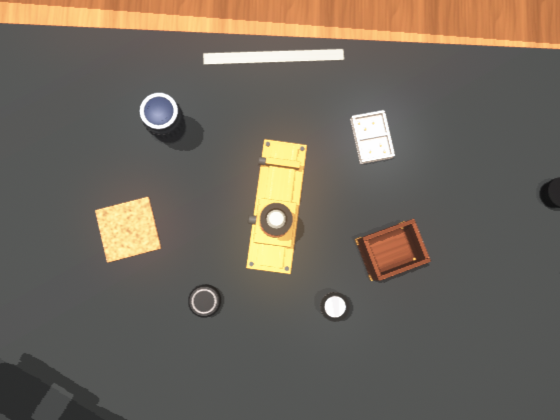

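View pics/scene0.png

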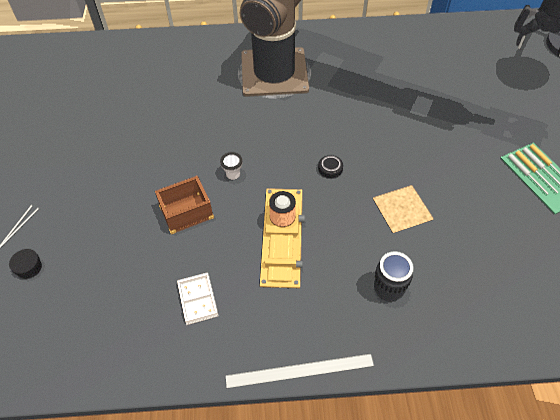

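The top view shows the post at about (276,219), slide (263..306, 140..272), mat at (128,229), case at (394,250), eyepiece (335,307), cap (204,301), lens (160,111) and tray (373,137). I'll enlarge both views.

```bash
cat > h.py <<'E'
import numpy as np, cv2
from scipy.spatial.transform import Rotation as R
from plant import readout, read_camera, ctrl
def ray(c,u,v):
    f=c["frame"].shape[0]/2/np.tan(np.radians(c["vertical_fov"]/2))
    return R.from_quat(c["orientation"]).apply([(u-c["cx"])/f,-(v-c["cy"])/f,-1])
def at(c,u,v,z):
    d=ray(c,u,v); return c["eye"]+d*(z-c["eye"][2])/d[2]
def proj(c,p):
    f=c["frame"].shape[0]/2/np.tan(np.radians(c["vertical_fov"]/2))
    q=R.from_quat(c["orientation"]).inv().apply(np.array(p)-c["eye"])
    return np.array([c["cx"]-f*q[0]/q[2],c["cy"]+f*q[1]/q[2]])
def crop(c,name,x0,y0,w,h,k):
    im=cv2.resize(c["frame"][y0:y0+h,x0:x0+w,::-1],None,fx=k,fy=k,interpolation=cv2.INTER_CUBIC)
    for i in range(0,w,10):
        cv2.line(im,(i*k,0),(i*k,6 if i%50 else 14),(255,255,255),1)
        if i%20==0: cv2.putText(im,str(x0+i),(i*k+2,22),0,.35,(255,255,255),1)
    for i in range(0,h,10):
        cv2.line(im,(0,i*k),(6,i*k),(255,255,255),1)
        if i%20==0: cv2.putText(im,str(y0+i),(8,i*k+4),0,.35,(255,255,255),1)
    cv2.imwrite(f"pics/{name}.png",im)
E
python3 - <<'E'
from h import *
c=read_camera("top")
crop(c,"c1",235,130,200,150,4)
crop(c,"c2",85,185,200,150,4)
E
```

```text
(no output)
```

View pics/c1.png

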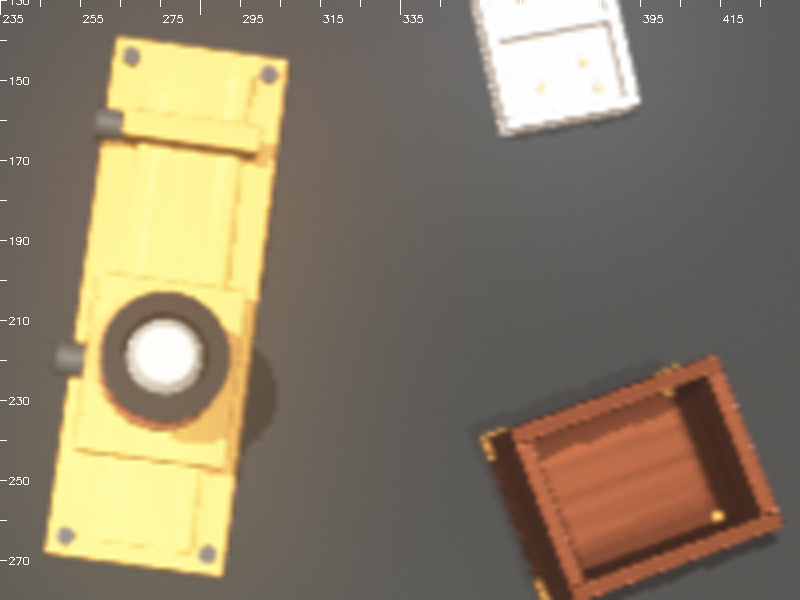

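The crop shows the post top at px (276,219), slide corners at (264.2,139.2), (307,145), (290.8,274.2), (246.2,268), and case rim corners at (363,237.5), (414,219), (430.5,260), (379.3,280).

Run:
```python
from h import *
np.set_printoptions(precision=4,suppress=True)
c=read_camera("top"); s=read_camera("scene")
def poly(P,z):
    Q=np.array([at(c,u,v,z) for u,v in P])[:,:2]
    print("ctr",Q.mean(0),"sides",np.linalg.norm(np.roll(Q,-1,0)-Q,axis=1),"ang",[round(np.degrees(np.arctan2(*(b-a)[::-1])),1) for a,b in zip(Q,np.roll(Q,-1,0))]); return Q
print("slide");poly([(264.2,139.2),(307,145),(290.8,274.2),(246.2,268)],.008)
print("case");poly([(363,237.5),(414,219),(430.5,260),(379.3,280)],.067)
print("mat");poly([(96,208),(150,198),(160,248),(105,261)],.004)
print("mat scene",np.mean([at(s,*p,.004) for p in [(373,200),(411,187),(433,213),(393,231)]],0))
print("post",at(c,276,219,.096), "bobtop ring",at(c,276.3,219.3,.09), "post scene",at(s,282.5,202,.096))
for n,u,v,z in [("lens",160,111,.112),("cap",204,301,.022),("eye",335,307,.055),("tray",373,137,.02)]: print(n,at(c,u,v,z))
st=readout.get_state(); print(R.from_quat(st["tcp_rot"]).as_matrix())
```

```text
slide
ctr [ 0.5761 -0.0158] sides [0.0899 0.2694 0.0906 0.2684] ang [np.float64(-95.7), np.float64(174.1), np.float64(83.7), np.float64(-6.0)]
case
ctr [ 0.4913 -0.2446] sides [0.1064 0.084  0.1069 0.0857] ang [np.float64(-68.7), np.float64(-158.1), np.float64(112.3), np.float64(21.6)]
mat
ctr [0.5199 0.2839] sides [0.1092 0.1042 0.1109 0.1089] ang [np.float64(-77.3), np.float64(-165.6), np.float64(105.1), np.float64(13.4)]
mat scene [0.5195 0.2837 0.004 ]
post [ 0.5384 -0.011   0.096 ] bobtop ring [ 0.5385 -0.0118  0.09  ] post scene [ 0.5468 -0.0114  0.096 ]
lens [0.729  0.2077 0.112 ]
cap [0.3812 0.1227 0.022 ]
eye [ 0.3783 -0.1292  0.055 ]
tray [ 0.7243 -0.2102  0.02  ]
[[-0.0006  0.3726  0.928 ]
 [-0.001   0.928  -0.3726]
 [-1.     -0.0011 -0.0002]]
```

View pics/c2.png

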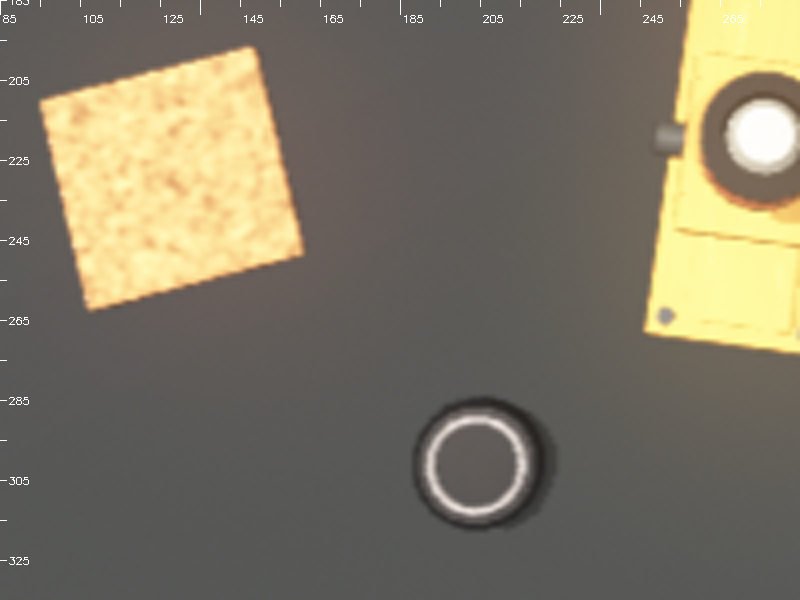

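Mat corners in c2 are at (95,210), (148,197), (160,248), (107,262), which agrees with my estimate, and the cap is at (202,300). Next I move above the post and then turn the jaws across the slide.

Call:
drive_tool(
  steps=[
    [0, -2.42, 2.52, 0, 1],
    [0, -2.42, 2.52, 0, 1],
    [0, -2.42, 2.52, 0, 1],
    [0, -2.42, 2.52, 0, 1],
    [0, -2.42, 2.52, 0, 1],
    [0, -2.42, 2.52, 0, 1],
    [0, -2.42, 2.52, 0, 1],
    [0, -2.42, 2.52, 0, 1],
    [0, -2.42, 2.52, 0, 1],
    [0, -2.42, 2.52, 0, 1],
  ],
  force=40,
)

```text
time: 1.25
eef_pos: [0.3954, 0.3066, 0.2314]
tcp_rot: [0.134, 0.694, -0.134, 0.694]
contact_force: [0.1, 0.5, 0.1]
opening: 0.998
```

Call:
drive_tool(
  steps=[
    [0, -2.42, 2.52, 0, 1],
    [0, -2.42, 2.52, 0, 1],
    [0, -2.42, 2.52, 0, 1],
    [0, -2.42, 2.52, 0, 1],
    [0, -2.42, 2.52, 0, 1],
    [0, -2.42, 2.52, 0, 1],
    [0, -2.42, 2.52, 0, 1],
    [0, -2.42, 2.52, 0, 1],
    [0, -2.42, 2.52, 0, 1],
    [0, -2.42, 2.52, 0, 1],
  ],
)

```text
time: 2.25
eef_pos: [0.5392, -0.0119, 0.2314]
tcp_rot: [0.134, 0.694, -0.134, 0.694]
contact_force: [0.7, 1.0, 0.4]
opening: 1.0
```

Call:
drive_tool(
  steps=[
    [0, 0, 0, 8.5, 1],
    [0, 0, 0, 8.5, 1],
    [0, 0, 0, 8.5, 1],
    [0, 0, 0, 8.5, 1],
    [0, 0, 0, 8.5, 1],
    [0, 0, 0, 8.5, 1],
    [0, 0, 0, 8.5, 1],
    [0, 0, 0, 8.5, 1],
    [0, 0, 0, 8.5, 1],
    [0, 0, 0, 8.5, 1],
  ],
)

```text
time: 3.25
eef_pos: [0.5387, -0.0105, 0.2313]
tcp_rot: [-0.569, -0.42, 0.569, -0.419]
contact_force: [0.4, -0.2, -1.0]
opening: 1.0
```

Call:
drive_tool(
  steps=[
    [0, 0, 0, 8.5, 1],
    [0, 0, 0, 8.5, 1],
    [0, 0, 0, 8.5, 1],
    [0, 0, 0, 8.5, 1],
    [0, 0, 0, 8.5, 1],
    [0, 0, 0, 8.5, 1],
    [0, 0, 0, 8.5, 1],
    [0, 0, 0, 8.5, 1],
    [0, 0, 0, 8.5, 1],
    [0, 0, 0, 2.6, 1],
  ],
)

```text
time: 4.25
eef_pos: [0.5387, -0.0105, 0.2312]
tcp_rot: [-0.706, 0.038, 0.706, 0.038]
contact_force: [-0.9, -0.9, 0.4]
opening: 1.0
```

```bash
cat >> h.py <<'E'
def go(x,y,z,head=None):
    """print cm shift in tool axes to reach target, and turn (deg)"""
    s=readout.get_state(); M=R.from_quat(s["tcp_rot"]).as_matrix()
    h=np.degrees(np.arctan2(M[1,1],M[0,1]))
    print("t",round(s["time"],2),"tcp",s["eef_pos"].round(4),"head",round(h,2),"down",M[:,0].round(4),"op",round(s["opening"],3),"F",s["contact_force"].round(1),"q",s["qpos"].round(2))
    print("shift cm",(M.T@(np.array([x,y,z])-s["eef_pos"])*100).round(2), "turn",None if head is None else round((h-head+180)%360-180,2))
E
python3 - <<'E'
from h import *
go(.5385,-.0115,.15,-96)
s=read_camera("scene"); crop(s,"s1",180,150,200,150,4)
print(proj(s,[.5385,-.0115,.096]),proj(s,[.5385,-.0115,.09]))
E
```

```text
t 4.25 tcp [ 0.5387 -0.0105  0.2312] head -96.18 down [-2.e-04  0.e+00 -1.e+00] op 1.0 F [-0.9 -0.9  0.4] q [-0.21 -0.01  1.91  0.    1.25  1.47]
shift cm [8.12 0.1  0.01] turn -0.18
[282.23402018 199.02930333] [282.26291804 200.56401016]
```

View pics/s1.png

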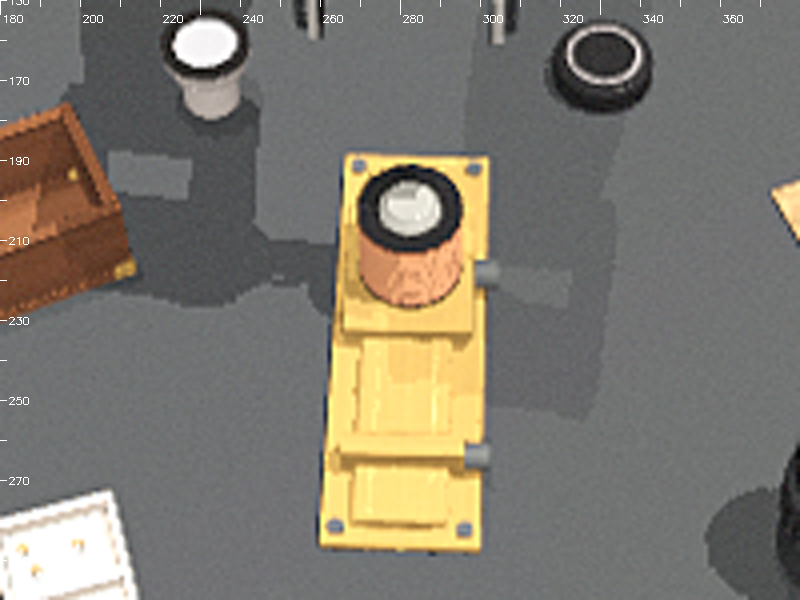

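Scene crop: bobbin top ring is centred at about px (282.5,202.5), roughly 2–3 px below the prediction. I'll cross-check the scene camera against the slide corners.

Run:
```python
from h import *
np.set_printoptions(precision=4,suppress=True)
s=read_camera("scene");c=read_camera("top")
P=[(345,156),(489,157),(481,551),(319,548)]
Q=[at(s,180+a/4,150+b/4,.008) for a,b in P]; print(np.array(Q),np.mean(Q,0))
print(np.array([at(c,*p,.008) for p in [(246.2,268),(290.8,274.2),(307,145),(264.2,139.2)]]))
# stage plate: far edge corners in scene (343,333),(471,333) z=.03 ; top view near (75,452)(224,470) far (104,272)(246,290)
print([at(s,180+a/4,150+b/4,.03) for a,b in [(343,330),(471,331)]])
T=[at(c,235+a/4,130+b/4,.03) for a,b in [(75,452),(224,470),(246,290),(104,272)]];print(np.array(T),np.mean(T,0))
im=c["frame"]; crop(c,"c3",235,130,100,150,4)
```

```text
[[ 0.4414 -0.0462  0.008 ]
 [ 0.4489  0.0437  0.008 ]
 [ 0.7195  0.0155  0.008 ]
 [ 0.7113 -0.0739  0.008 ]] [ 0.5803 -0.0152  0.008 ]
[[ 0.4474  0.0431  0.008 ]
 [ 0.4374 -0.0469  0.008 ]
 [ 0.7054 -0.0744  0.008 ]
 [ 0.7143  0.0151  0.008 ]]
[array([ 0.5838, -0.0536,  0.03  ]), array([0.5899, 0.0204, 0.03  ])]
[[ 0.4968  0.0293  0.03  ]
 [ 0.49   -0.0445  0.03  ]
 [ 0.5803 -0.0534  0.03  ]
 [ 0.587   0.0178  0.03  ]] [ 0.5385 -0.0127  0.03  ]
```

Cameras agree in y and differ by about 4 mm in x, which lies along the pads' width. I'll split the difference and descend, then close.

Call:
drive_tool(
  steps=[
    [2.5, 0.13, -0.19, 0, 1],
    [2.5, 0, 0, 0, 1],
    [2.5, 0, 0, 0, 1],
    [2.5, 0, 0, 0, 1],
    [2.5, 0, 0, 0, 1],
    [2.5, 0, 0, 0, 1],
    [2.0, 0, 0, 0, 1],
    [1.5, 0, 0, 0, 1],
    [0.6, 0, 0, 0, 1],
    [0, 0, 0, 0, 1],
  ],
)

```text
time: 5.4
eef_pos: [0.5402, -0.012, 0.0397]
tcp_rot: [-0.706, 0.037, 0.707, 0.037]
contact_force: [0.4, 0.3, -0.3]
opening: 1.0
```

Call:
drive_tool(
  steps=[
    [0, 0, 0, 0, 0.8],
    [0, 0, 0, 0, 0.7],
    [0, 0, 0, 0, 0.6],
    [0, 0, 0, 0, 0.5],
    [0, 0, 0, 0, 0.5],
    [0, 0, 0, 0, 0.5],
  ],
  force=40,
)

```text
time: 6.0
eef_pos: [0.5418, -0.012, 0.042]
tcp_rot: [0.707, -0.037, -0.705, -0.037]
contact_force: [-0.5, 1.4, 6.1]
opening: 0.705
```

Call:
drive_tool(
  steps=[
    [-0.5, 0, 0, 0, 0.5],
    [-0.8, 0, 0, 0, 0.5],
    [-1, 0, 0, 0, 0.5],
    [0, 0, 0, 0, 0.5],
  ],
)

```text
time: 6.4
eef_pos: [0.5411, -0.0123, 0.0647]
tcp_rot: [0.707, -0.037, -0.706, -0.037]
contact_force: [0.2, 0.1, -4.6]
opening: 0.703
```

Call:
drive_tool(
  steps=[
    [-1.5, 0, 0, 0, 0.5],
    [-1.5, 0, 0, 0, 0.5],
    [-1.5, 0, 0, 0, 0.5],
    [-1.5, 0, 0, 0, 0.5],
    [-1.5, 0, 0, 0, 0.5],
    [-1.5, 0, 0, 0, 0.5],
    [-1.5, 0, 0, 0, 0.5],
    [-1, 0, 0, 0, 0.5],
    [0, 0, 0, 0, 0.5],
  ],
)

```text
time: 7.3
eef_pos: [0.5418, -0.0123, 0.1807]
tcp_rot: [0.708, -0.037, -0.705, -0.037]
contact_force: [0.0, 0.0, -3.7]
opening: 0.707
```

Run:
```python
from h import *
go(.5218,.2838,.18,-68.2)
s=read_camera("scene"); crop(s,"s2",180,120,200,150,4)
```

```text
t 7.3 tcp [ 0.5418 -0.0123  0.1807] head -95.98 down [ 4.e-03 -9.e-04 -1.e+00] op 0.707 F [ 0.   0.  -3.7] q [-0.21  0.04  1.95 -0.    1.15  1.47]
shift cm [  0.03 -29.24   5.07] turn -27.78
```

View pics/s2.png

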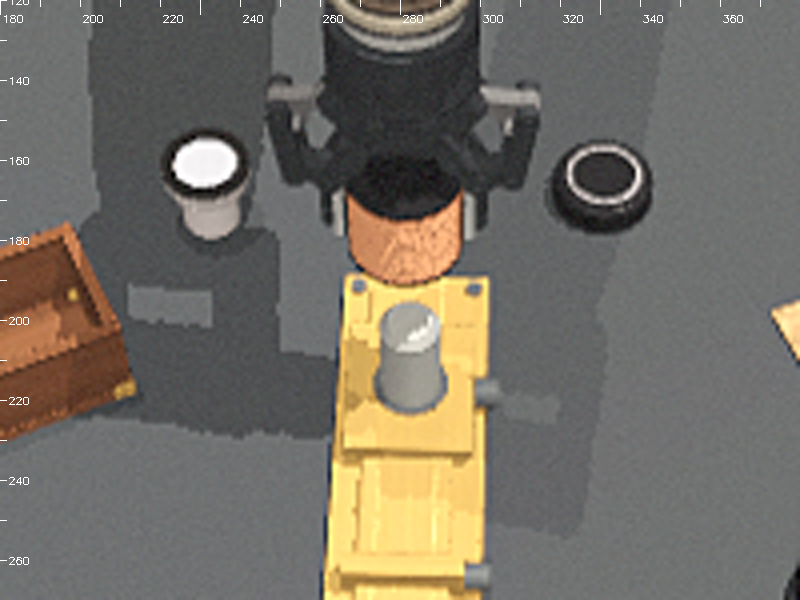

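Bobbin is upright in the jaws, clear of the post at px (282,205), and the stage is unmoved. Now to the mat.

Call:
drive_tool(
  steps=[
    [0, -2, 0.35, 0, 0.5],
    [0, -3.1, 0.54, 0, 0.5],
    [0, -3.5, 0.6, 0, 0.5],
    [0, -3.5, 0.6, 0, 0.5],
    [0, -3.5, 0.6, 0, 0.5],
    [0, -3.5, 0.6, 0, 0.5],
    [0, -3.5, 0.6, 0, 0.5],
    [0, -3.1, 0.54, 0, 0.5],
    [0, -2.2, 0.38, 0, 0.5],
    [0, -1.3, 0.25, 0, 0.5],
  ],
)

```text
time: 8.35
eef_pos: [0.5196, 0.2851, 0.1768]
tcp_rot: [-0.705, 0.037, 0.707, 0.036]
contact_force: [0.4, -1.3, -4.3]
opening: 0.706
```

Call:
drive_tool(
  steps=[
    [1.5, 0, 0, 0, 0.5],
    [2, 0, 0, 0, 0.5],
    [2, 0, 0, 0, 0.5],
    [2, 0, 0, 0, 0.5],
    [2, 0, 0, 0, 0.5],
    [2, 0, 0, 0, 0.5],
    [1.5, 0, 0, 0, 0.5],
    [1, 0, 0, 0, 0.5],
    [0.6, 0, 0, 0, 0.5],
    [0, 0, 0, 0, 0.5],
  ],
)

```text
time: 9.35
eef_pos: [0.5204, 0.2832, 0.0315]
tcp_rot: [-0.706, 0.037, 0.707, 0.037]
contact_force: [0.1, -0.3, -5.7]
opening: 0.706
```

Run:
```python
from h import *
go(.5218,.2838,.016,-68.2)
s=read_camera("scene"); crop(s,"s3",320,110,150,120,5)
```

```text
t 9.35 tcp [0.5204 0.2832 0.0315] head -95.99 down [-1.3e-03 -5.0e-04 -1.0e+00] op 0.706 F [ 0.1 -0.3 -5.7] q [ 0.33  0.35  1.9  -0.    0.89  2.  ]
shift cm [ 1.55 -0.07 -0.14] turn -27.79
```

View pics/s3.png

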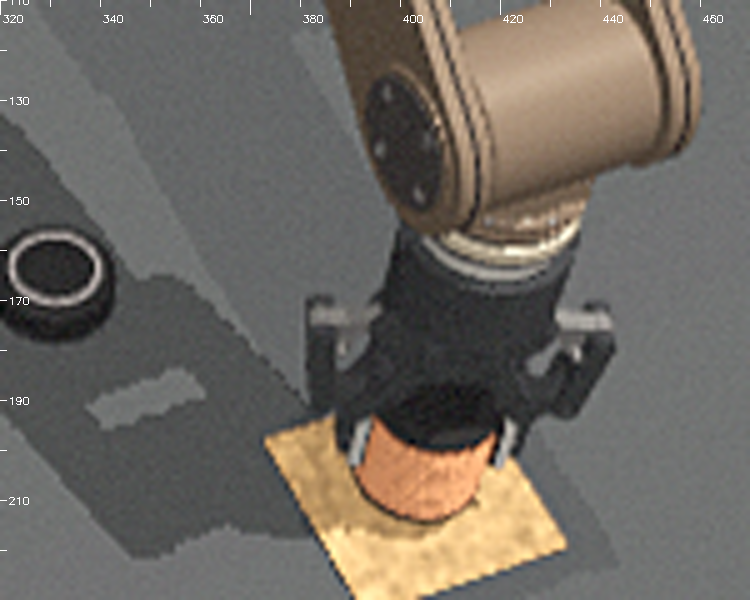

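Bobbin is over the mat's middle (underside about px (403,213)) and hovering about 15 mm up. I'll lower it until it touches.

Call:
drive_tool(
  steps=[
    [0.7, 0, 0, 0, 0.5],
    [0.4, 0, 0, 0, 0.5],
    [0.2, 0, 0, 0, 0.5],
    [0, 0, 0, 0, 0.5],
  ],
)

```text
time: 9.8
eef_pos: [0.5204, 0.2836, 0.019]
tcp_rot: [-0.706, 0.037, 0.706, 0.037]
contact_force: [0.4, 0.1, -4.5]
opening: 0.708
```

Call:
drive_tool(
  steps=[
    [0.1, 0, 0, 0, 0.5],
    [0.1, 0, 0, 0, 0.5],
    [0.1, 0, 0, 0, 0.5],
    [0, 0, 0, 0, 0.5],
  ],
)

```text
time: 10.2
eef_pos: [0.5206, 0.2836, 0.0162]
tcp_rot: [-0.706, 0.037, 0.706, 0.037]
contact_force: [-0.3, 0.3, -5.6]
opening: 0.705
```

Call:
drive_tool(
  steps=[
    [0.1, 0, 0, 0, 0.5],
    [0.1, 0, 0, 0, 0.5],
    [0, 0, 0, 0, 0.5],
  ],
)

```text
time: 10.5
eef_pos: [0.5207, 0.2837, 0.016]
tcp_rot: [-0.706, 0.037, 0.707, 0.036]
contact_force: [-6.0, -3.0, 6.0]
opening: 0.711
```

Touching down. Release, rise, turn to the case's heading and look.

Call:
drive_tool(
  steps=[
    [0, 0, 0, 0, 0.8],
    [0, 0, 0, 0, 0.9],
    [0, 0, 0, 0, 1],
    [0, 0, 0, 0, 1],
    [0, 0, 0, 0, 1],
    [-1, 0, 0, 0, 1],
    [-2, 0, 0, 0, 1],
    [-3, 0, 0, 0, 1],
    [-3, 0, 0, 0, 1],
    [-3, 0, 0, 0, 1],
  ],
)

```text
time: 11.5
eef_pos: [0.5207, 0.2837, 0.1362]
tcp_rot: [0.706, -0.037, -0.706, -0.037]
contact_force: [0.5, 0.2, -0.2]
opening: 0.998
```

Call:
drive_tool(
  steps=[
    [0, 0, 0, -7, 0.4],
    [0, 0, 0, -7, 0.4],
    [0, 0, 0, -7, 0.4],
    [0, 0, 0, -6.8, 0.4],
    [0, 0, 5, 0, 0.4],
    [0, 0, 5, 0, 0.4],
    [0, 0, 5, 0, 0.4],
    [0, 0, 0, 0, 0.4],
  ],
)

```text
time: 12.3
eef_pos: [0.3733, 0.2256, 0.1309]
tcp_rot: [-0.691, -0.134, 0.698, -0.135]
contact_force: [0.6, -0.7, -1.1]
opening: 0.4
```

Run:
```python
from h import *
go(.5207,.2837,.14,-68.2)
s=read_camera("scene");c=read_camera("top")
crop(s,"s4",350,150,100,100,4);crop(c,"c4",80,180,100,100,4)
cv2.imwrite("pics/b4.png",np.hstack([cv2.imread("pics/s4.png"),cv2.imread("pics/c4.png")]))
print(proj(c,[.5207,.2837,.064]),proj(s,[.5207,.2837,.064]))
```

```text
t 12.3 tcp [0.3733 0.2256 0.1309] head -68.13 down [-0.009  -0.0028 -1.    ] op 0.4 F [ 0.6 -0.7 -1.1] q [ 0.31 -0.14  2.22  0.    1.07  1.5 ]
shift cm [ -1.06   0.1  -15.84] turn 0.07
[118.58747766 225.3156631 ] [406.92250313 193.28875701]
```

View pics/b4.png

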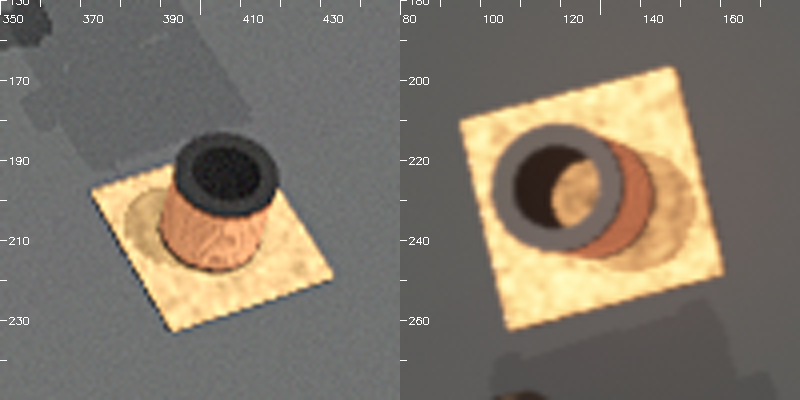

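Bobbin stands upright on the mat: the ring is at top px (119.4,227) and scene px (406.4,193.8), within about 2 mm of where it was let go. Next is the bore grasp: one finger inside (tool +y side), one outside.

Call:
drive_tool(
  steps=[
    [0, -0.5, -3, 0, 0.4],
    [0, -0.5, -4, 0, 0.4],
    [0, -0.5, -4, 0, 0.4],
    [0, -0.5, -3, 0, 0.4],
    [0, -0.29, -1.75, 0, 0.4],
    [0, 0, 0, 0, 0.4],
  ],
)

```text
time: 13.0
eef_pos: [0.5232, 0.3093, 0.1353]
tcp_rot: [0.696, 0.134, -0.693, 0.134]
contact_force: [-0.1, -0.7, -0.1]
opening: 0.396
```

Run:
```python
from h import *
go(.5111,.3053,.09,-68.2)
```

```text
t 13.0 tcp [0.5232 0.3093 0.1353] head -68.18 down [ 0.0036  0.0014 -1.    ] op 0.396 F [-0.1 -0.7 -0.1] q [0.37 0.23 1.83 0.   1.08 1.56]
shift cm [ 4.53 -0.08  1.29] turn 0.02
```

Call:
drive_tool(
  steps=[
    [2, -0.08, 1.25, 0, 0.4],
    [2.4, 0, 0, 0, 0.4],
    [0, 0, 0, 0, 0.4],
  ],
)

```text
time: 13.3
eef_pos: [0.505, 0.3028, 0.087]
tcp_rot: [-0.692, -0.133, 0.697, -0.134]
contact_force: [-0.7, 0.0, -1.5]
opening: 0.395
```

Run:
```python
from h import *
go(.5111,.3053,.022,-68.2)
```

```text
t 13.3 tcp [0.505  0.3028 0.087 ] head -68.18 down [-0.0064 -0.0025 -1.    ] op 0.395 F [-0.7  0.  -1.5] q [ 0.37  0.26  1.89 -0.    1.    1.56]
shift cm [ 6.5  -0.01 -0.7 ] turn 0.02
```

Call:
drive_tool(
  steps=[
    [0, 0, 0, 0, 0.4],
    [0, 0, 0, 0, 0.4],
    [0, 0, 0, 0, 0.4],
  ],
)

```text
time: 13.6
eef_pos: [0.5084, 0.3042, 0.0921]
tcp_rot: [0.695, 0.134, -0.693, 0.134]
contact_force: [-0.2, 0.7, 0.2]
opening: 0.404
```

Run:
```python
from h import *
go(.5111,.3053,.022,-68.2)
```

```text
t 13.6 tcp [0.5084 0.3042 0.0921] head -68.18 down [ 0.0029  0.0011 -1.    ] op 0.404 F [-0.2  0.7  0.2] q [ 0.37  0.26  1.89 -0.    1.    1.56]
shift cm [ 7.01 -0.   -0.27] turn 0.02
```

Call:
drive_tool(
  steps=[
    [1, 0, -0.25, 0, 0.4],
    [1, 0, 0, 0, 0.4],
    [1, 0, 0, 0, 0.4],
    [1, 0, 0, 0, 0.4],
    [1, 0, 0, 0, 0.4],
    [1, 0, 0, 0, 0.4],
    [0.7, 0, 0, 0, 0.4],
    [0.3, 0, 0, 0, 0.4],
    [0, 0, 0, 0, 0.4],
  ],
)

```text
time: 14.5
eef_pos: [0.5095, 0.3047, 0.02]
tcp_rot: [-0.694, -0.134, 0.694, -0.134]
contact_force: [-0.2, 0.6, 1.1]
opening: 0.396
```

Run:
```python
from h import *
go(.5111,.3053,.022,-68.2)
s=read_camera("scene"); crop(s,"s5",350,150,100,100,5)
```

```text
t 14.5 tcp [0.5095 0.3047 0.02  ] head -68.18 down [-4.e-04 -1.e-04 -1.e+00] op 0.396 F [-0.2  0.6  1.1] q [0.37 0.37 1.9  0.   0.87 1.56]
shift cm [-0.2   0.01 -0.17] turn 0.02
```

View pics/s5.png

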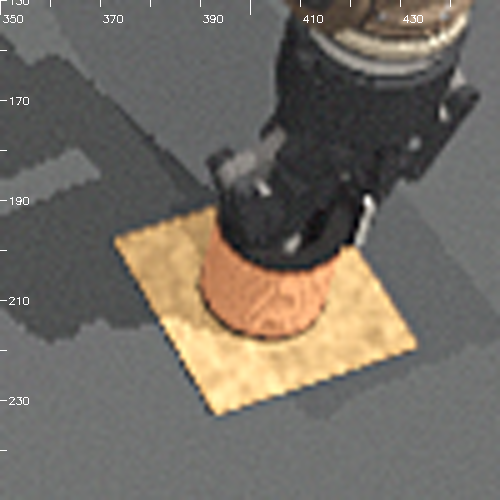

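One finger is in the bore and one is outside at about px (422,195), with the bobbin undisturbed. Close.

Call:
drive_tool(
  steps=[
    [0, 0, 0, 0, 0.3],
    [0, 0, 0, 0, 0.2],
    [0, 0, 0, 0, 0.1],
    [0, 0, 0, 0, 0],
    [0, 0, 0, 0, 0],
    [0, 0, 0, 0, 0],
  ],
  force=50,
)

```text
time: 15.15
eef_pos: [0.5101, 0.3052, 0.021]
tcp_rot: [0.695, 0.134, -0.694, 0.134]
contact_force: [0.3, 2.7, 2.6]
opening: 0.145
```

Run:
```python
from h import *
go(.5111,.3053,.022,-68.2)
```

```text
t 15.15 tcp [0.5101 0.3052 0.021 ] head -68.17 down [ 1.3e-03  8.0e-04 -1.0e+00] op 0.145 F [0.3 2.7 2.6] q [0.37 0.37 1.9  0.   0.87 1.56]
shift cm [-0.1   0.03 -0.1 ] turn 0.03
```

Call:
drive_tool(
  steps=[
    [-0.3, 0, 0, 0, 0],
    [-0.6, 0, 0, 0, 0],
    [-1, 0, 0, 0, 0],
    [-2, 0, 0, 0, 0],
    [-2.5, 0, 0, 0, 0],
    [-2.5, 0, 0, 0, 0],
    [-2.5, 0, 0, 0, 0],
    [-2, 0, 0, 0, 0],
    [-1.5, 0, 0, 0, 0],
    [-0.8, 0, 0, 0, 0],
  ],
)

```text
time: 16.15
eef_pos: [0.5099, 0.3048, 0.179]
tcp_rot: [0.695, 0.134, -0.694, 0.134]
contact_force: [-0.0, -0.2, -3.7]
opening: 0.15
```

Run:
```python
from h import *
np.set_printoptions(precision=4,suppress=True)
go(.486,-.2316,.18,-68.2)
c=read_camera("top");s=read_camera("scene")
crop(s,"s6",350,95,100,150,4);crop(s,"s6b",140,160,100,150,4)
cv2.imwrite("pics/b6.png",np.hstack([cv2.imread("pics/s6.png"),cv2.imread("pics/s6b.png")]))
```

```text
t 16.15 tcp [0.5099 0.3048 0.179 ] head -68.18 down [ 0.0018  0.0006 -1.    ] op 0.15 F [-0.  -0.2 -3.7] q [ 0.37  0.16  1.83 -0.    1.15  1.56]
shift cm [-0.13 48.91 22.16] turn 0.02
```

View pics/b6.png

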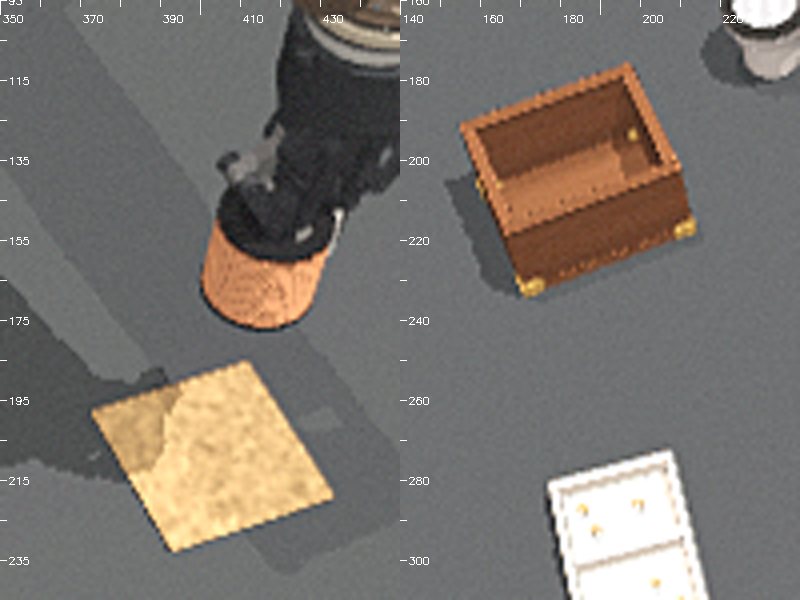

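Run:
```python
from h import *
np.set_printoptions(precision=4,suppress=True)
s=read_camera("scene")
Q=np.array([at(s,140+a/4,160+b/4,.067) for a,b in [(60,127),(228,63),(281,163),(105,236)]])[:,:2]
print(Q,Q.mean(0),np.linalg.norm(np.roll(Q,-1,0)-Q,axis=1),np.degrees(np.arctan2(*(np.roll(Q,-1,0)-Q).T[::-1])))
t=np.radians(np.arange(0,360,5)); r=.031
for b in (.162,):
  for name,cx,cy in (("up",.519,.2827),):
    for z in (b,b+.06):
        E=np.array([proj(s,[cx+r*np.cos(a),cy+r*np.sin(a),z]) for a in t]); E=(E-[350,95])*4
        print(z,"minx",E[E[:,0].argmin()],"maxx",E[E[:,0].argmax()],"maxy",E[E[:,1].argmax()],"miny",E[E[:,1].argmin()])
```

```text
[[ 0.4741 -0.3097]
 [ 0.4332 -0.2114]
 [ 0.5101 -0.1786]
 [ 0.5541 -0.2786]] [ 0.4929 -0.2446] [0.1065 0.0837 0.1092 0.0859] [ 112.6018   23.105   -66.2552 -158.7103]
0.162 minx [199.9255 281.4197] maxx [313.4897 293.8327] maxy [263.4526 329.9911] miny [249.9359 242.773 ]
0.222 minx [218.6932 209.741 ] maxx [337.207  222.3048] maxy [285.3037 259.129 ] miny [270.5464 170.4418]
```

Case centre from the two cameras is (.4913,-.2446) and (.4929,-.2446). The held bobbin's outline matches an upright one to 1 px. Now transit to above the case.

Call:
drive_tool(
  steps=[
    [0, 0.8, 0.36, 0, 0],
    [0, 1.6, 0.72, 0, 0],
    [0, 2.6, 1.17, 0, 0],
    [0, 2.6, 1.17, 0, 0],
    [0, 2.6, 1.17, 0, 0],
    [0, 2.6, 1.17, 0, 0],
    [0, 2.6, 1.17, 0, 0],
    [0, 2.6, 1.17, 0, 0],
    [0, 2.6, 1.17, 0, 0],
    [0, 2.6, 1.17, 0, 0],
  ],
)

```text
time: 17.3
eef_pos: [0.4975, 0.0483, 0.1764]
tcp_rot: [-0.694, -0.134, 0.695, -0.134]
contact_force: [1.6, 0.5, -4.3]
opening: 0.145
```

Call:
drive_tool(
  steps=[
    [0, 2.6, 1.17, 0, 0],
    [0, 2.6, 1.17, 0, 0],
    [0, 2.6, 1.17, 0, 0],
    [0, 2.6, 1.17, 0, 0],
    [0, 2.6, 1.17, 0, 0],
    [0, 2.6, 1.17, 0, 0],
    [0, 2.6, 1.17, 0, 0],
    [0, 2.6, 1.17, 0, 0],
    [0, 2.6, 1.17, 0, 0],
    [0, 1.4, 0.63, 0, 0],
  ],
)

```text
time: 18.3
eef_pos: [0.4858, -0.2236, 0.1765]
tcp_rot: [-0.694, -0.133, 0.695, -0.133]
contact_force: [-0.1, -0.1, -3.5]
opening: 0.144
```

Call:
drive_tool(
  steps=[
    [0, 0.9, 0.41, 0, 0],
    [0, 0, 0, 0, 0],
    [0, 0, 0, 0, 0],
    [0, 0, 0, 0, 0],
    [0, 0, 0, 0, 0],
  ],
)

```text
time: 18.8
eef_pos: [0.4871, -0.23, 0.1773]
tcp_rot: [-0.694, -0.134, 0.694, -0.134]
contact_force: [0.3, -0.2, -4.1]
opening: 0.147
```

Run:
```python
from h import *
go(.487,-.2309,.105,-68)
```

```text
t 18.8 tcp [ 0.4871 -0.23    0.1773] head -68.1 down [-1.e-04  3.e-04 -1.e+00] op 0.147 F [ 0.3 -0.2 -4.1] q [-0.63  0.04  1.96  0.    1.14  0.56]
shift cm [7.23 0.08 0.04] turn -0.1
```

Call:
drive_tool(
  steps=[
    [1.5, 0.08, 0.04, 0, 0],
    [2, 0, 0, 0, 0],
    [2, 0, 0, 0, 0],
    [1.2, 0, 0, 0, 0],
    [0.5, 0, 0, 0, 0],
    [0, 0, 0, 0, 0],
    [0, 0, 0, 0, 0],
  ],
)

```text
time: 19.5
eef_pos: [0.4875, -0.2324, 0.1061]
tcp_rot: [0.695, 0.133, -0.694, 0.134]
contact_force: [0.1, 0.0, -4.0]
opening: 0.145
```

Run:
```python
from h import *
np.set_printoptions(precision=1,suppress=True)
go(.487,-.2309,.034,-68)
s=read_camera("scene");c=read_camera("top")
crop(s,"s7",140,130,100,120,4);crop(c,"c7",350,200,100,120,4)
cv2.imwrite("pics/b7.png",np.hstack([cv2.imread("pics/s7.png"),cv2.imread("pics/c7.png")]))
p=readout.get_state()["eef_pos"]; b=p+[.0247*.373,-.0247*.928,-.017]
t=np.radians(np.arange(0,360,5))
for n,cam,o in(("s",s,(140,130)),("c",c,(350,200))):
  for dz in(0,.06):
    E=(np.array([proj(cam,b+[.031*np.cos(a),.031*np.sin(a),dz]) for a in t])-o)*4
    print(n,dz,"min",E.min(0),"max",E.max(0))
```

```text
t 19.5 tcp [ 0.5 -0.2  0.1] head -68.17 down [ 0. -0. -1.] op 0.145 F [ 0.1  0.  -4. ] q [-0.6  0.1  2.  -0.   1.   0.6]
shift cm [ 7.2 -0.2  0. ] turn -0.17
s 0 min [ 89.8 207.3] max [197.4 293.6]
s 0.06 min [ 69.1 142.5] max [181.1 230.4]
c 0 min [159.1 116.1] max [290.5 249.1]
c 0.06 min [199.7 103.9] max [341.1 247.2]
```

View pics/b7.png

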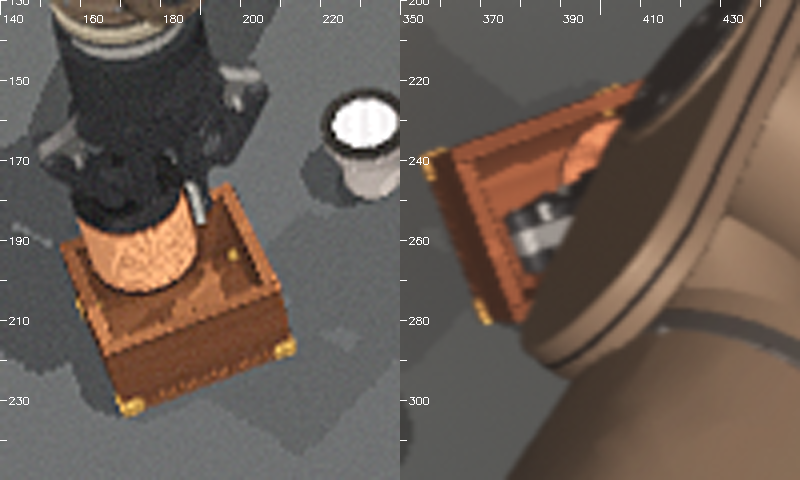

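The scene view shows the bobbin's underside (local 90–198, lowest 293) exactly where predicted, and it sits over the pocket's −y end with the outer finger inside the other wall. A 1.5 mm trim, then I lower it.

Call:
drive_tool(
  steps=[
    [0.5, -0.15, 0, 0, 0],
    [0.8, 0, 0, 0, 0],
    [0.8, 0, 0, 0, 0],
    [0.6, 0, 0, 0, 0],
    [0, 0, 0, 0, 0],
  ],
)

```text
time: 20.1
eef_pos: [0.4853, -0.2298, 0.0765]
tcp_rot: [-0.693, -0.135, 0.695, -0.133]
contact_force: [0.1, 0.5, -4.4]
opening: 0.143
```

Call:
drive_tool(
  steps=[
    [0.8, 0, 0, 0, 0],
    [0.8, 0, 0, 0, 0],
    [0.8, 0, 0, 0, 0],
    [0.8, 0, 0, 0, 0],
    [0.6, 0, 0, 0, 0],
    [0.3, 0, 0, 0, 0],
    [0, 0, 0, 0, 0],
  ],
)

```text
time: 20.8
eef_pos: [0.486, -0.2303, 0.0367]
tcp_rot: [-0.694, -0.134, 0.695, -0.134]
contact_force: [-0.0, -0.1, -4.3]
opening: 0.147
```

Call:
drive_tool(
  steps=[
    [0.5, 0, 0, 0, 0],
    [0.3, 0, 0, 0, 0],
    [0.2, 0, 0, 0, 0],
    [0, 0, 0, 0, 0],
  ],
)

```text
time: 21.2
eef_pos: [0.4861, -0.2304, 0.027]
tcp_rot: [-0.694, -0.134, 0.694, -0.134]
contact_force: [-0.2, -0.2, -4.9]
opening: 0.141
```

Call:
drive_tool(
  steps=[
    [0.1, 0, 0, 0, 0],
    [0.1, 0, 0, 0, 0],
    [0, 0, 0, 0, 0],
  ],
)

```text
time: 21.5
eef_pos: [0.4864, -0.2305, 0.0253]
tcp_rot: [-0.694, -0.134, 0.694, -0.134]
contact_force: [0.4, -0.4, -5.2]
opening: 0.145
```

Call:
drive_tool(
  steps=[
    [0.1, 0, 0, 0, 0],
    [0.1, 0, 0, 0, 0],
    [0, 0, 0, 0, 0],
  ],
)

```text
time: 21.8
eef_pos: [0.4864, -0.2305, 0.0249]
tcp_rot: [-0.694, -0.134, 0.695, -0.134]
contact_force: [-4.9, 3.8, 6.7]
opening: 0.142
```

On the floor. Open just enough, then withdraw.

Call:
drive_tool(
  steps=[
    [0, 0, 0, 0, 0.2],
    [0, 0, 0, 0, 0.25],
    [0, 0, 0, 0, 0.27],
    [0, 0, 0, 0, 0.27],
    [0, 0, 0, 0, 0.27],
  ],
)

```text
time: 22.3
eef_pos: [0.488, -0.2323, 0.0247]
tcp_rot: [0.695, 0.132, -0.693, 0.135]
contact_force: [0.8, -4.5, 3.2]
opening: 0.271
```

Run:
```python
from h import *
go(.486,-.2305,.17,-68)
```

```text
t 22.3 tcp [ 0.488  -0.2323  0.0247] head -68.18 down [ 0.004  -0.0036 -1.    ] op 0.271 F [ 0.8 -4.5  3.2] q [-0.63  0.26  2.03 -0.    0.84  0.56]
shift cm [-14.53  -0.17   0.09] turn -0.18
```

A light side touch (about 4.5 N, outer finger on the wall); ease the opening a little and rise.

Call:
drive_tool(
  steps=[
    [0, 0, 0, 0, 0.23],
    [0, 0, 0, 0, 0.22],
    [0, 0, 0, 0, 0.22],
  ],
)

```text
time: 22.6
eef_pos: [0.4873, -0.2309, 0.0244]
tcp_rot: [0.695, 0.133, -0.694, 0.134]
contact_force: [1.0, -2.4, 5.8]
opening: 0.22
```

Call:
drive_tool(
  steps=[
    [-0.2, 0, 0, 0, 0.22],
    [-0.2, 0, 0, 0, 0.22],
    [-0.2, 0, 0, 0, 0.22],
    [0, 0, 0, 0, 0.22],
  ],
)

```text
time: 23.0
eef_pos: [0.4858, -0.2299, 0.0289]
tcp_rot: [-0.694, -0.134, 0.695, -0.133]
contact_force: [0.4, 0.8, 0.3]
opening: 0.216
```

Call:
drive_tool(
  steps=[
    [-0.5, 0, 0, 0, 0.22],
    [-1, 0, 0, 0, 0.22],
    [-1, 0, 0, 0, 0.22],
    [-1, 0, 0, 0, 0.22],
    [-1.5, 0, 0, 0, 0.22],
    [-1.5, 0, 0, 0, 0.22],
    [-2, 0, 0, 0, 0.2],
    [-2.5, 0, 0, 0, 0.1],
    [-2.5, 0, 0, 0, 0],
    [-1.5, 0, 0, 0, 0],
  ],
)

```text
time: 24.0
eef_pos: [0.4873, -0.2312, 0.1829]
tcp_rot: [0.695, 0.133, -0.693, 0.135]
contact_force: [-0.0, 0.1, -0.0]
opening: 0.003
```

Run:
```python
from h import *
go(.482,-.006,.18,-96)
go(.482,-.006,.18,-96)
```

```text
t 24.0 tcp [ 0.4873 -0.2312  0.1829] head -68.17 down [ 0.0036 -0.0026 -1.    ] op 0.003 F [-0.   0.1 -0. ] q [-0.63  0.03  1.96  0.    1.15  0.56]
shift cm [  0.23 -21.1   -7.88] turn 27.83
t 24.0 tcp [ 0.4873 -0.2312  0.1829] head -68.17 down [ 0.0036 -0.0026 -1.    ] op 0.003 F [-0.   0.1 -0. ] q [-0.63  0.03  1.96  0.    1.15  0.56]
shift cm [  0.23 -21.1   -7.88] turn 27.83
```

Call:
drive_tool(
  steps=[
    [0, -2.5, -1.08, 0, 0],
    [0, -3, -1.3, 0, 0],
    [0, -3.5, -1.5, 0, 0],
    [0, -3.5, -1.5, 0, 0],
    [0, -3.5, -1.4, 0, 0],
    [0, -2.7, -1.1, 0, 0],
    [0, -2, -0.8, 0, 0],
    [0, 0, 0, 8, 0],
    [0, 0, 0, 8, 0],
    [0, 0, 0, 8, 0],
  ],
)

```text
time: 25.0
eef_pos: [0.4898, -0.0057, 0.1797]
tcp_rot: [0.707, -0.015, -0.707, -0.015]
contact_force: [0.3, 0.2, 0.3]
opening: 0.001
```

Call:
drive_tool(
  steps=[
    [0, 0, 0, 3.8, 0],
    [0, 0, 0, 0, 0],
    [0, 0, 0, 0, 0],
    [0, 0, 0, 0, 0],
  ],
)

```text
time: 25.4
eef_pos: [0.4899, -0.0061, 0.1794]
tcp_rot: [0.706, -0.037, -0.706, -0.037]
contact_force: [0.1, -0.4, 0.6]
opening: 0.0
```

Run:
```python
from h import *
go(.491,-.0068,.05,-96)
```

```text
t 25.4 tcp [ 0.4899 -0.0061  0.1794] head -95.92 down [ 0.  0. -1.] op 0.0 F [ 0.1 -0.4  0.6] q [-0.22 -0.08  2.07  0.    1.15  1.45]
shift cm [12.94  0.06 -0.11] turn 0.08
```

Call:
drive_tool(
  steps=[
    [1.5, 0.06, 0, 0, 0],
    [2.5, 0, 0, 0, 0],
    [2.5, 0, 0, 0, 0],
    [2.5, 0, 0, 0, 0],
    [2, 0, 0, 0, 0],
    [1.3, 0, 0, 0, 0],
    [0.6, 0, 0, 0, 0],
    [0, 0, 0, 0, 0],
    [0, 0, -0.7, 0, 0],
    [0, 0, -0.5, 0, 0],
  ],
)

```text
time: 26.4
eef_pos: [0.5036, -0.0083, 0.0517]
tcp_rot: [0.707, -0.037, -0.705, -0.037]
contact_force: [0.2, -0.2, 0.5]
opening: 0.0
```

Call:
drive_tool(
  steps=[
    [0, 0, -0.5, 0, 0],
    [0, 0, -0.5, 0, 0],
    [0, 0, -0.5, 0, 0],
    [0, 0, -0.6, 0, 0],
    [0, 0, -0.6, 0, 0],
    [0, 0, -0.6, 0, 0],
  ],
)

```text
time: 27.0
eef_pos: [0.535, -0.0113, 0.0503]
tcp_rot: [-0.706, 0.037, 0.706, 0.037]
contact_force: [-3.8, 0.9, 1.9]
opening: 0.004
```

Run:
```python
from h import *
go(.5405+.041*.9945,-.012-.041*.105,.05,-96)
```

```text
t 27.0 tcp [ 0.535  -0.0113  0.0503] head -95.97 down [-6.e-04  2.e-04 -1.e+00] op 0.004 F [-3.8  0.9  1.9] q [-0.21  0.21  2.04  0.    0.9   1.46]
shift cm [ 0.02  0.01 -4.66] turn 0.03
```

Pushing with about 4 N as expected; 4.7 cm estimated to go.

Call:
drive_tool(
  steps=[
    [0, 0, -0.6, 0, 0],
    [0, 0, -0.6, 0, 0],
    [0, 0, -0.6, 0, 0],
    [0, 0, -0.6, 0, 0],
    [0, 0, -0.6, 0, 0],
    [0, 0, -0.5, 0, 0],
    [0, 0, -0.3, 0, 0],
    [0, 0, -0.2, 0, 0],
    [0, 0, 0, 0, 0],
  ],
)

```text
time: 27.9
eef_pos: [0.575, -0.0157, 0.0503]
tcp_rot: [0.707, -0.037, -0.706, -0.037]
contact_force: [-0.3, 0.5, 0.7]
opening: 0.002
```

Call:
drive_tool(
  steps=[
    [0, 0, -0.2, 0, 0],
    [0, 0, -0.2, 0, 0],
    [0, 0, 0, 0, 0],
  ],
)

```text
time: 28.2
eef_pos: [0.5786, -0.0161, 0.0502]
tcp_rot: [0.706, -0.037, -0.706, -0.037]
contact_force: [-1.8, 0.7, 1.1]
opening: -0.002
```

Call:
drive_tool(
  steps=[
    [0, 0, -0.2, 0, 0],
    [0, 0, -0.2, 0, 0],
    [0, 0, 0, 0, 0],
  ],
)

```text
time: 28.5
eef_pos: [0.5807, -0.0163, 0.0502]
tcp_rot: [-0.704, 0.037, 0.708, 0.037]
contact_force: [-8.4, 0.7, 5.4]
opening: -0.001
```

Call:
drive_tool(
  steps=[
    [0, 0, -0.15, 0, 0],
    [0, 0, -0.15, 0, 0],
    [0, 0, 0, 0, 0],
  ],
)

```text
time: 28.8
eef_pos: [0.5805, -0.0162, 0.0502]
tcp_rot: [-0.701, 0.036, 0.711, 0.037]
contact_force: [-18.9, 1.8, 13.6]
opening: -0.001
```

Hard stop at the predicted spot with the force rising to 19 N, so the stage is home. Back off, rise, move clear and check.

Call:
drive_tool(
  steps=[
    [0, 0, 0.6, 0, 0],
    [0, 0, 1, 0, 0],
    [0, 0, 2, 0, 0],
    [-2, 0, 1, 0, 0],
    [-4, 0, 0, 0, 0],
    [-4, 0, 0, 0, 0],
    [-4, 0, 0, 0, 0],
    [-2, 0, 0, 0, 0],
    [0, -3, 1, 0, 0],
    [0, -4, 1, 0, 0],
  ],
)

```text
time: 29.8
eef_pos: [0.5283, 0.0591, 0.2122]
tcp_rot: [0.708, -0.038, -0.704, -0.038]
contact_force: [0.4, 1.5, -0.3]
opening: 0.001
```

Call:
drive_tool(
  steps=[
    [0, -4, 0.5, 0, 0],
    [0, -4, 0.5, 0, 0],
    [0, -4, 0.5, 0, 0],
    [0, -4, 0, 0, 0],
    [0, -4, 0, 0, 0],
    [0, -2, 0, 0, 0],
    [0, 0, 0, 0, 0],
    [0, 0, 0, 0, 0],
    [0, 0, 0, 0, 0],
  ],
)

```text
time: 30.7
eef_pos: [0.5352, 0.2791, 0.2102]
tcp_rot: [0.706, -0.037, -0.706, -0.037]
contact_force: [-0.2, -0.2, 0.4]
opening: 0.004
```

Run:
```python
from h import *
go(.5,.3,.2)
s=read_camera("scene");c=read_camera("top")
crop(s,"s9",140,150,190,150,2);crop(c,"c9",235,100,200,220,2)
a=cv2.resize(s["frame"][...,::-1],(400,300));b=cv2.resize(c["frame"][...,::-1],(400,300))
cc=cv2.resize(c["frame"][200:300,340:440,::-1],(300,300),interpolation=cv2.INTER_CUBIC)
ss=cv2.resize(s["frame"][150:250,140:240,::-1],(300,300),interpolation=cv2.INTER_CUBIC)
sl=cv2.resize(c["frame"][125:285,240:320,::-1],(150,300),interpolation=cv2.INTER_CUBIC)
cv2.imwrite("pics/f.png",np.vstack([np.hstack([a,b]),np.hstack([cc,ss,sl,np.zeros((300,50,3),np.uint8)])]))
```

```text
t 30.7 tcp [0.5352 0.2791 0.2102] head -96.03 down [ 4.e-04 -3.e-04 -1.e+00] op 0.004 F [-0.2 -0.2  0.4] q [ 0.31  0.15  1.78 -0.    1.21  1.99]
shift cm [ 1.02 -1.71  3.72] turn None
```

View pics/f.png

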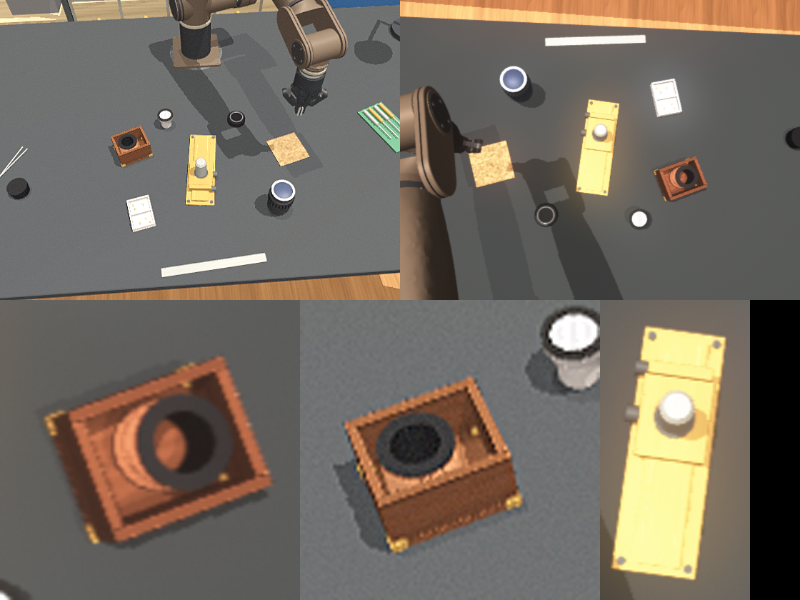

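Run:
```python
from h import *
np.set_printoptions(precision=4,suppress=True)
c=read_camera("top");s=read_camera("scene")
print("post travel",at(c,281.1,182.1,.096)-at(c,276,219,.096))
print("bobbin top: top cam",at(c,340+184/3,200+142/3,.068),"scene",at(s,140+115.5/3,150+144/3,.068), "proj base/top", (proj(c,[.4955,-.253,.008])-[340,200])*3,(proj(c,[.4955,-.253,.068])-[340,200])*3)
```

```text
post travel [ 0.0692 -0.0076  0.    ]
bobbin top: top cam [ 0.4946 -0.2531  0.068 ] scene [ 0.4974 -0.253   0.068 ] proj base/top [155.8453 144.8185] [183.8132 140.5879]
```

```bash
python3 -c "
from plant import sign_off
print(sign_off())"
```

```text
the job is handed in; nothing more can be done
None
```

The job is done and handed in at about 31 s of the 64 s allowed. There was no verdict on hand-in.

- **Bobbin to mat:** I lifted it straight up off the post with an outside grip, stood it on the cork mat and let go. A picture showed it upright there.
- **Bobbin to case:** I took it again with one finger in the bore and one outside, lowered it to the case floor until it touched, and released it there. While I was letting go, the gripper felt a light touch of a few newtons; I closed the fingers slightly and it was clear after about 4 mm of lift.
- **Stage:** I pushed the post until it met the stop, where the force rose to about 19 N along the slide.

**Last checks**
- **Bobbin:** Both cameras place its top where a seated, upright bobbin should be, within about 2–3 mm.
- **Stage:** The post moved about 69.6 mm of the 70 mm by picture. The arm also stopped within 1 mm of where I predicted for home.
- **Bystanders:** The lens barrel, screw tray, rear cap and eyepiece look unmoved in the final pictures. I judged this by eye and did not measure it.
- **Robot:** The gripper is clear of everything, about 0.2 m above the mat, with a force reading near zero.

The two cameras disagreed by up to about 4 mm in x throughout. I used values between them, and the fits allowed for it.

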